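# Fit the filter cartridge to the bench air coupler

## Robot

A 6-joint arm with a two-finger parallel gripper is mounted at the origin on the work surface. World frame = base frame: x ahead of the robot, y to its left, z up, the work surface at z = 0. Lengths are in m, angles in rad, forces in N, time in s.
With the tool pointing down it reaches from about 0.325 to 0.9 m from the base axis. Payload 6.1 kg.
Tool frame: the origin (TCP) lies midway between the tips of the shut fingers; the grasp point (between the pads) lies 19 mm behind it (ctrl.hold_point_z is the x of the grasp point in the tool frame, in m); x points along the fingers, y is the direction in which the jaws open and shut, and the axes are right-handed (so a half turn about x gives the same grasp; the last joint's range is limited). The gripper opens to 87 mm and grips with 3 to 60 N. Pads are 19 mm wide; open, the fingers measure 117 mm over their backs; the gripper's body (75 mm by 190 mm) begins 51 mm behind the grasp point.
Start: joints at [1.216, 0.22, 1.526, -0, 1.395, -0.126], TCP at [0.142, 0.609, 0.223] pointing down, gripper open.
Joint ranges: [-2.98, 2.98], [-0.91, 2.08], [0.09, 2.57], [-1.24, 4.39], [0.2, 2.65], [-2.68, 2.68]. Speed limits (rad/s): [2.57, 2.57, 3.01, 3.14, 3.14, 3.14].

## Interface

Orientations are given as a unit quaternion [w, x, y, z].
In Python, from plant import ctrl, vision gives the robot as it stands.
- The arm moves only by the tool step_arm, never from a script. Its argument "targets" is a list of rows, each an object with "linear": the shift along the tool's x, y, z in m, a list of three; "angular": the turn, a rotation vector about the tool's x, y, z in rad, a list of three; "hand": the finger opening in m, from 0 to 0.087. A call has 1 to 12 rows; each row shifts and turns the commanded pose from where the row before left it, along the tool's axes as they then stand; what a row does not reach is not made up. A row lasts 1/12 s, in which the tool goes at most 41.7 mm and 7.16 degrees, less where a joint would pass 70% of its speed; a pose out of reach is approached as far as the arm can. A call with a gripper value outside its range is refused whole. The fingers move at their own pace and stop on an object; the grip force is fixed at half the most. Time passes only in rows, so rows that do not move let the fingers close. It gives the time, the measured TCP pose, the force and the opening at its end, in the units of the state.
- ctrl.observe(): the state, without advancing time (a new reading comes with each control period).
- vision.capture(name): name is "side" or "top" or "wrist"; returns a dict with "frame" (480x640x3 uint8, blue, green, red), "intrinsics" (3x3 intrinsics, pixels), "dist" ([k1, k2, p1, p2, k3] as OpenCV has them; the pictures are not rectified), "position" and "rotation" of the camera in the world. Camera axes: x right, y up, looking along -z (the intrinsics and any distortion apply to the point x, -y, -z); pixel columns grow to the right and rows downward; lengths in m; the calibration is good to about 2 mm. A picture is of the moment at which its call begins. There is no depth.
- ctrl.job_done(): hands the job in, once; it reports no verdict.
The state is a dict: "clock": time; "joint_pos": joint angles; "joint_velocities": joint speeds; "joint_torque": joint torques, N m; "tcp_pos": TCP position; "tcp_rot": TCP orientation; "force": force on the tool from outside, world axes, zero at the start; "ft_torque": the same for the moment, N m; "opening": finger opening in m.
Only numpy, scipy, OpenCV 4.12 (cv2) and the standard library are available. Lean on these libraries where they do the work, as an engineer would, in place of code of your own. Each camera call takes 0.05 s, during which the arm holds its last target. There are 200 camera calls.

## Task

Get the bench's air outlet ready and fit the filter: pull the blue spring sleeve of the coupler back (down) until it stays back by itself, then take the white filter cartridge from its parking ring and push its brass plug gently down into the coupler until it is fully home and the sleeve springs forward (up) and locks it. Do not force it, and leave the dropper bottle, beaker and slide box where they are.

Things in the scene. Friction and masses are not known exactly. Their poses are not given: they have to be found in the camera images.
- outlet: Air outlet: white round mounting plate, 100 mm diameter, 12 mm thick, fixed; origin at bench level in its centre. An upright steel coupler stands on it on an eccentric bush: the coupler's true axis is 5 mm beside the plate's centre, in a horizontal direction that is unknown and new every time; find it by touch or sight. The coupler is firm and does not yield sideways.
- outlet_mark (a point): Point above the plate's centre at the height of the coupler's mouth, 100 mm above the bench, z up. The true mouth centre lies 5 mm from it horizontally, direction unknown. Coupler: steel tube, 32 mm outside, mouth facing up, round bore 21 mm with a 2 mm 45 degree lead-in (25 mm at the rim).
- sleeve_mark (a point): Point above the plate's centre, 75 mm above the bench, a good height to grasp the blue sleeve. The sleeve is concentric with the coupler's true axis (5 mm off this point): 40 mm outside diameter from 47 to 88 mm above the bench, foot flange 54 mm diameter from 40 to 47 mm (sleeve forward). It moves straight down 11 mm; it does not turn or yield sideways.
- sleeve (a joint): Travel of the blue sleeve back (down), m: 0 forward, 0.011 fully back at its stop; spring 5.6 N at 0 to 10 N at the stop. Pulled to the stop and let go it latches and stays at about 0.009. As the plug goes in it eases to about 0.0065 and springs to 0 when the plug is home. With the sleeve forward, four locking dogs 10 mm below the rim keep the plug out.
- valve (a joint): Spring valve inside the bore, m, positive downwards: about 0 with the sleeve forward and no plug, about -0.0075 once the sleeve is latched back (its flat top then 8 mm below the rim), about +0.005 to +0.007 with the plug locked in. Spring force 3 to 6 N; with rubbing, pushing the plug in takes 5 to 13 N, rising steeply when it is home.
- park: Fixed grey parking ring for the filter, origin at bench level on its axis: tube 48 mm outside diameter, 24 mm bore, 30 mm high, foot 84 mm in diameter and 6 mm thick. The filter stands in it, plug down, its shoulder on the ring's top.
- filter_mid (a point): Centre of the white filter cartridge's round body, 36 mm diameter, 56 mm high (28 mm up and down from here; grasp here), 160 g, z up its axis. Green cap on top, 22 mm diameter, 6 mm. Below, a brass plug 22 mm long, 19 mm diameter, nose chamfered 1.3 mm. Plug home: body's underside on the coupler's rim (once locked it may float up 1.5 mm).
- filter_tip (a point): Centre of the lower end face of the filter's brass plug, 50 mm below the centre of the cartridge. z along its axis, up. Plug home: 20.5 to 22 mm below the coupler's rim.
- dropper_mid (a point): Amber dropper bottle, 34 mm diameter, 85 mm high; this point 42 mm above its underside. Leave alone.
- beaker_mid (a point): Glass beaker, 64 mm diameter, 80 mm high; this point half-way up. Leave alone.
- slidebox_mid (a point): Blue slide box 85 x 100 x 34 mm; this point at its centre. Leave alone.
Not all that is in view belongs to the job. Of the things that look like the part that bears filter_mid, the largest one is meant.

How it is judged:
By the outcome, as a careful person would: the job done as asked, in the order asked, and still so for the second after the job is handed in, with the robot touching nothing.
It also fails if it takes over 72 s, if anything falls off the work surface, if the arm or the gripper's body presses on something with over 40 N, if the wrist force passes 120 N, or if a joint passes its speed limit or range.

## Working session

There is one attempt and no reset: what is moved stays moved. The work goes in short steps, Python scripts to look and compute and a tool call to move; the robot and the scene stay as the last step left them, time stands still between calls to the robot, and variables do not carry over. Pictures are saved under pics/ and viewed, on a budget of 10 in all, crops included, one or two more only if the job needs it, and the job is handed in when it is done.

Besides the shell and the picture viewer there is one more tool, called after ">>>" by a JSON object that holds its "name" and its "arguments", one argument or row to a line. step_arm: Moves the arm, as the interface text tells. Its arguments: {"type":"object","properties":{"targets":{"type":"array","items":{"type":"object","properties":{"linear":{"type":"array","items":{"type":"number"}},"angular":{"type":"array","items":{"type":"number"}},"hand":{"type":"number"}}}}},"required":["targets"]}

```bash
mkdir -p pics
cat > h.py <<'E'
import numpy as np, cv2, pickle
from plant import ctrl, vision
def cap(n, tag):
    c=vision.capture(n); cv2.imwrite(f'pics/{tag}.png',c['frame']); pickle.dump(c,open(f'pics/{tag}.pkl','wb')); return c
def load(tag): return pickle.load(open(f'pics/{tag}.pkl','rb'))
def ray(c,u,v):
    p=cv2.undistortPoints(np.array([[[u,v]]],float),np.array(c['intrinsics'],float),np.array(c['dist'],float))[0,0]
    d=np.array(c['rotation'])@np.array([p[0],-p[1],-1]); return np.array(c['position']),d
def atz(c,u,v,z):
    o,d=ray(c,u,v); return o+d*(z-o[2])/d[2]
def proj(c,P):
    q=np.array(c['rotation']).T@(np.array(P)-np.array(c['position'])); q=np.array([[q[0],-q[1],-q[2]]])
    return cv2.projectPoints(q,np.zeros(3),np.zeros(3),np.array(c['intrinsics'],float),np.array(c['dist'],float))[0][0,0]
E
python3 - <<'E'
from h import *
s=ctrl.observe(); print({k:np.round(v,4) for k,v in s.items()}, ctrl.hold_point_z)
for n in('side','top'): c=cap(n,n+'0'); print(n,np.round(c['position'],3),np.round(c['rotation'],3).tolist(),np.round(c['intrinsics'],1).tolist())
E
```

```text
{'clock': np.float64(0.0), 'joint_pos': array([ 1.2159,  0.2212,  1.5276,  0.    ,  1.3947, -0.1261]), 'joint_velocities': array([ 0.0001,  0.0004,  0.001 , -0.0013, -0.0015,  0.001 ]), 'joint_torque': array([-1.50000e-03, -4.94597e+01, -3.87388e+01,  6.97000e-02,
        5.68000e-02, -1.00000e-04]), 'tcp_pos': array([0.1415, 0.6081, 0.2215]), 'tcp_rot': array([ 0.7023,  0.0801,  0.7027, -0.0814]), 'force': array([-0.9453, -0.3944,  0.0712]), 'ft_torque': array([-0.0241,  0.022 , -0.0296]), 'opening': np.float64(0.0871)} -0.0187
side [0.52  0.634 0.456] [-0.03, -0.03, 0.495, 0.868] [[470.8, 0.0, 320.7], [0.0, 470.8, 239.9], [0.0, 0.0, 1.0]]
top [ 0.478 -0.014  0.833] [0.715, 0.052, -0.033, -0.697] [[472.5, 0.0, 321.2], [0.0, 472.5, 242.9], [0.0, 0.0, 1.0]]
```

View pics/top0.png

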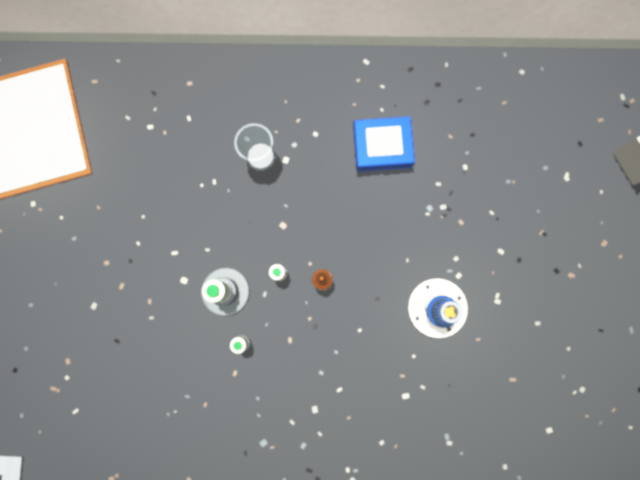

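View pics/side0.png

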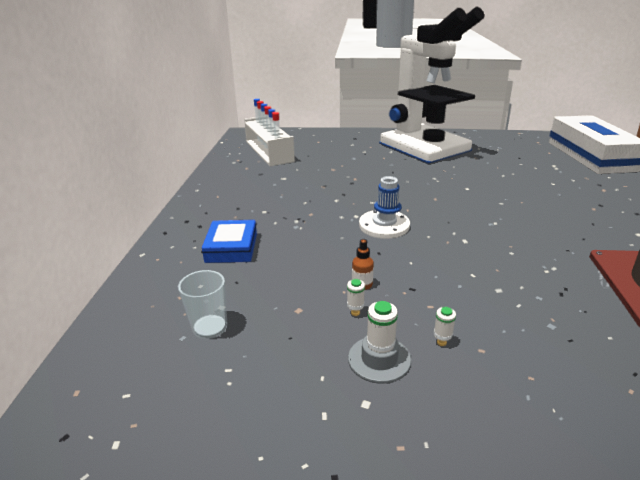

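The candidates for the filter in the top view are (215,291), large and standing in the grey ring, and two small ones at (277,272) and (239,345). The large one in the ring fits the description. In the side view it is at (382,330), the coupler at (388,205) and the dropper bottle at (363,265). Next I'll enlarge both to confirm.

```bash
sed -i "s/^def cap/from scipy.spatial.transform import Rotation as Ro\ndef RM(c):\n    q=c['rotation']; return Ro.from_quat([q[1],q[2],q[3],q[0]]).as_matrix()\ndef cap/; s/np.array(c\['rotation'\])/RM(c)/g" h.py
python3 - <<'E'
from h import *
t=load('top0');s=load('side0')
T=t['frame'];S=s['frame']
a=cv2.resize(T[265:355,395:485],(400,400),interpolation=cv2.INTER_CUBIC)
b=cv2.resize(T[250:330,180:260],(400,400),interpolation=cv2.INTER_CUBIC)
cc=cv2.resize(S[290:390,330:430],(400,400)[:2],interpolation=cv2.INTER_CUBIC)
cv2.imwrite('pics/crop1.png',np.hstack([a,b]))
print('outlet',atz(t,438,308,.012),'ring foot',atz(t,225,292,.006),'cap',atz(t,213,291,.03+.056+.006))
print('mouth',atz(t,451,312,.1),'dropper',atz(t,322,279,.085),'beaker',atz(t,254,142,.08),'box',atz(t,384,142,.034))
print('small',atz(t,277,272,.05),atz(t,239,345,.05))
print('side outlet',atz(s,385,223,.012),'ring',atz(s,380,357,.006),'cap',atz(s,383,308,.092),'mouth',atz(s,389,182,.1))
E
```

```text
outlet [ 0.46892997 -0.19368952  0.012     ] ring foot [0.48656415 0.17534446 0.006     ] cap [0.48670853 0.17462175 0.092     ]
mouth [ 0.46436388 -0.19414348  0.1       ] dropper [0.51018567 0.00425179 0.085     ] beaker [0.73355452 0.12282011 0.08      ] box [ 0.75328981 -0.09617196  0.034     ]
small [0.52138589 0.0801473  0.05      ] [0.40065576 0.13784888 0.05      ]
side outlet [ 0.47008243 -0.18428557  0.012     ] ring [0.48848845 0.17636438 0.006     ] cap [0.48884121 0.18014519 0.092     ] mouth [ 0.46663781 -0.18315717  0.1       ]
```

View pics/crop1.png

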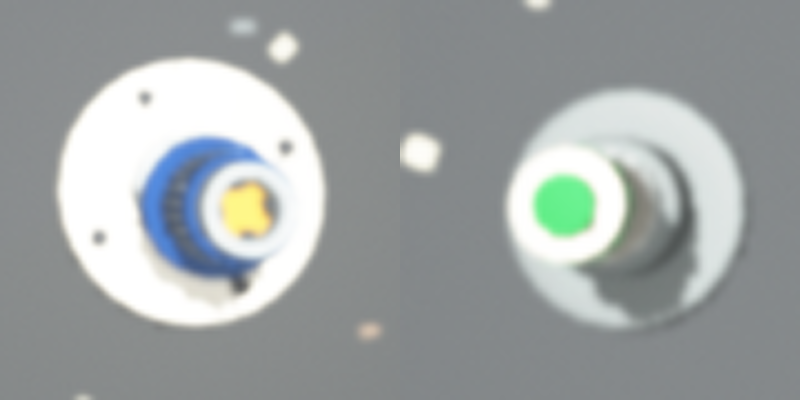

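The crop confirms the largest filter, in the grey ring at about (213,291). The mouth rim centre is at about (450,312) and the plate centre at about (438,308). Next I'll plan the move to a view above the outlet.

```bash
cat >> h.py <<'E'
def state():
    s=ctrl.observe(); q=s['tcp_rot']; R=Ro.from_quat([q[1],q[2],q[3],q[0]]).as_matrix()
    print('t',round(float(s['clock']),2),'p',np.round(s['tcp_pos'],4),'F',np.round(s['force'],1),'M',np.round(s['ft_torque'],2),'open',round(float(s['opening']),4),'j',np.round(s['joint_pos'],2)); return s,R
def down(yaw):  # tool x down, tool y at angle yaw in world
    y=np.array([np.cos(yaw),np.sin(yaw),0]); x=np.array([0,0,-1.]); return np.c_[x,y,np.cross(x,y)]
def plan(target,yaw):
    s,R=state(); print('tooly',np.round(R[:,1],4),'toolx',np.round(R[:,0],4))
    G=down(yaw); rv=Ro.from_matrix(R.T@G).as_rotvec()
    print('rotvec',np.round(rv,4),'lin now-axes',np.round(R.T@(np.array(target)-s['tcp_pos']),4),'lin after rot',np.round(G.T@(np.array(target)-s['tcp_pos']),4))
E
python3 - <<'E'
from h import *
c=cap('wrist','w0')
s,R=state(); print('cam in tool', R.T@(np.array(c['position'])-s['tcp_pos']), 'cam axes in tool',np.round(R.T@RM(c),3).tolist(), c['intrinsics'])
y0=np.arctan2(R[1,1],R[0,1]); print('yaw',y0)
plan([.464,-.193,.22],y0)
for yaw in (-np.pi/2,0,np.pi/2,np.pi): plan([.464,-.193,.22],yaw)
E
```

```text
t 0.15 p [0.1416 0.6083 0.2217] F [ 0.2 -0.4  0.4] M [-0.04 -0.02  0.  ] open 0.087 j [ 1.22  0.22  1.53 -0.    1.39 -0.13]
cam in tool [-0.16263789  0.00044994 -0.06597681] cam axes in tool [[-0.001, 0.241, -0.971], [1.0, 0.002, -0.001], [0.002, -0.971, -0.241]] [[356.4374503    0.         319.63801116]
 [  0.         356.4374503  235.97299668]
 [  0.           0.           1.        ]]
yaw 1.342056916847946
t 0.15 p [0.1416 0.6083 0.2217] F [ 0.2 -0.4  0.4] M [-0.04 -0.02  0.  ] open 0.087 j [ 1.22  0.22  1.53 -0.    1.39 -0.13]
tooly [ 0.2267  0.974  -0.0015] toolx [-5.0e-04 -1.4e-03 -1.0e+00]
rotvec [-0.     -0.0002  0.0015] lin now-axes [ 0.0026 -0.7073  0.4957] lin after rot [ 0.0017 -0.7073  0.4957]
t 0.15 p [0.1416 0.6083 0.2217] F [ 0.2 -0.4  0.4] M [-0.04 -0.02  0.  ] open 0.087 j [ 1.22  0.22  1.53 -0.    1.39 -0.13]
tooly [ 0.2267  0.974  -0.0015] toolx [-5.0e-04 -1.4e-03 -1.0e+00]
rotvec [2.9129e+00 2.2000e-03 5.0000e-04] lin now-axes [ 0.0026 -0.7073  0.4957] lin after rot [ 0.0017  0.8013 -0.3224]
t 0.15 p [0.1416 0.6083 0.2217] F [ 0.2 -0.4  0.4] M [-0.04 -0.02  0.  ]
[... 154 characters left out ...]
0e-03] lin now-axes [ 0.0026 -0.7073  0.4957] lin after rot [0.0017 0.3224 0.8013]
t 0.15 p [0.1416 0.6083 0.2217] F [ 0.2 -0.4  0.4] M [-0.04 -0.02  0.  ] open 0.087 j [ 1.22  0.22  1.53 -0.    1.39 -0.13]
tooly [ 0.2267  0.974  -0.0015] toolx [-5.0e-04 -1.4e-03 -1.0e+00]
rotvec [-0.2287 -0.0004  0.0015] lin now-axes [ 0.0026 -0.7073  0.4957] lin after rot [ 0.0017 -0.8013  0.3224]
t 0.15 p [0.1416 0.6083 0.2217] F [ 0.2 -0.4  0.4] M [-0.04 -0.02  0.  ] open 0.087 j [ 1.22  0.22  1.53 -0.    1.39 -0.13]
tooly [ 0.2267  0.974  -0.0015] toolx [-5.0e-04 -1.4e-03 -1.0e+00]
rotvec [-1.7995e+00 -1.5000e-03  9.0000e-04] lin now-axes [ 0.0026 -0.7073  0.4957] lin after rot [ 0.0017 -0.3224 -0.8013]
```

>>> {"name": "step_arm", "arguments": {
  "targets": [
    {"angular":[-0.1143,0,0.0007],"linear":[0,0,0],"hand":0.087},
    {"angular":[-0.1143,0,0.0007],"linear":[0,0,0],"hand":0.087},
    {"linear":[0,-0.0364,0.01465],"angular":[0,0,0],"hand":0.087},
    {"linear":[0,-0.0364,0.01465],"angular":[0,0,0],"hand":0.087},
    {"linear":[0,-0.0364,0.01465],"angular":[0,0,0],"hand":0.087},
    {"linear":[0,-0.0364,0.01465],"angular":[0,0,0],"hand":0.087},
    {"linear":[0,-0.0364,0.01465],"angular":[0,0,0],"hand":0.087},
    {"linear":[0,-0.0364,0.01465],"angular":[0,0,0],"hand":0.087},
    {"linear":[0,-0.0364,0.01465],"angular":[0,0,0],"hand":0.087},
    {"linear":[0,-0.0364,0.01465],"angular":[0,0,0],"hand":0.087},
    {"linear":[0,-0.0364,0.01465],"angular":[0,0,0],"hand":0.087},
    {"linear":[0,-0.0364,0.01465],"angular":[0,0,0],"hand":0.087}
  ]
}}

```text
clock: 1.15
tcp_pos: [0.2882, 0.243, 0.2219]
tcp_rot: [0.707, 0.0, 0.707, 0.001]
force: [0.8, 0.4, -0.1]
opening: 0.0871
```

>>> {"name": "step_arm", "arguments": {
  "targets": [
    {"linear":[0,-0.0364,0.01465],"angular":[0,0,0],"hand":0.087},
    {"linear":[0,-0.0364,0.01465],"angular":[0,0,0],"hand":0.087},
    {"linear":[0,-0.0364,0.01465],"angular":[0,0,0],"hand":0.087},
    {"linear":[0,-0.0364,0.01465],"angular":[0,0,0],"hand":0.087},
    {"linear":[0,-0.0364,0.01465],"angular":[0,0,0],"hand":0.087},
    {"linear":[0,-0.0364,0.01465],"angular":[0,0,0],"hand":0.087},
    {"linear":[0,-0.0364,0.01465],"angular":[0,0,0],"hand":0.087},
    {"linear":[0,-0.0364,0.01465],"angular":[0,0,0],"hand":0.087},
    {"linear":[0,-0.0364,0.01465],"angular":[0,0,0],"hand":0.087},
    {"linear":[0,-0.0364,0.01465],"angular":[0,0,0],"hand":0.087},
    {"linear":[0,-0.0364,0.01465],"angular":[0,0,0],"hand":0.087},
    {"linear":[0,-0.0364,0.01465],"angular":[0,0,0],"hand":0.087}
  ]
}}

```text
clock: 2.15
tcp_pos: [0.464, -0.1942, 0.2212]
tcp_rot: [0.707, 0.001, 0.707, 0.0]
force: [0.9, 0.8, -0.5]
opening: 0.0866
```

>>> {"name": "step_arm", "arguments": {
  "targets": [
    {"linear":[0,0,0],"angular":[0,0,0],"hand":0.087},
    {"linear":[0,0,0],"angular":[0,0,0],"hand":0.087}
  ]
}}

```text
clock: 2.32
tcp_pos: [0.4636, -0.1936, 0.2205]
tcp_rot: [0.706, 0.002, 0.708, -0.0]
force: [-0.6, 0.8, 0.3]
opening: 0.0872
```

Run:
```python
from h import *
c=cap('wrist','w1')
plan([.464,-.193,.22],np.pi/2)
print(proj(c,[.464,-.193,.1]),proj(c,[.469,-.193,.012]))
```

```text
t 2.37 p [ 0.4634 -0.1922  0.2207] F [-0.6  0.6  0.3] M [ 0.02  0.04 -0.03] open 0.0872 j [-0.55 -0.07  1.84  0.    1.38 -2.12]
tooly [0.0018 1.     0.0028] toolx [-0.0015  0.0028 -1.    ]
rotvec [-0.0017 -0.0015 -0.0028] lin now-axes [ 0.0007 -0.0008  0.0006] lin after rot [ 0.0007 -0.0008  0.0006]
[318.89714374 231.2889066 ] [318.76285491 217.04533279]
```

View pics/w1.png

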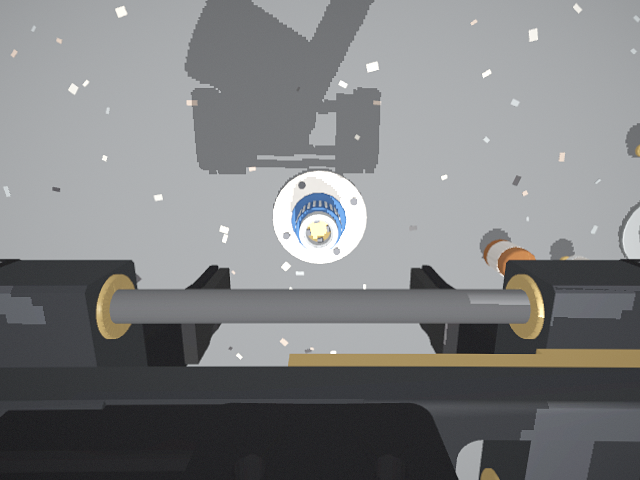

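The wrist view shows the plate centred near (320,217) and the mouth near (319,231), close to where I projected them. Next is an enlarged crop with the predicted circles drawn on it.

Run:
```python
from h import *
c=load('w1');F=c['frame'];x0,y0,k=265,165,7
a=cv2.resize(F[165:270,265:375],None,fx=k,fy=k,interpolation=cv2.INTER_CUBIC)
th=np.linspace(0,2*np.pi,200)
def circ(cx,cy,z,r,col):
    p=np.array([proj(c,[cx+r*np.cos(t),cy+r*np.sin(t),z]) for t in th]); p=((p+.5-[x0,y0])*k).astype(int); cv2.polylines(a,[p],True,col,1)
circ(.464,-.193,.1,.016,(0,0,255));circ(.464,-.193,.1,.0125,(0,255,255));circ(.469,-.193,.012,.05,(0,255,0))
circ(.464,-.193,.047,.027,(255,0,255))
cv2.imwrite('pics/crop2.png',a)
```

```text
(no output)
```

View pics/crop2.png

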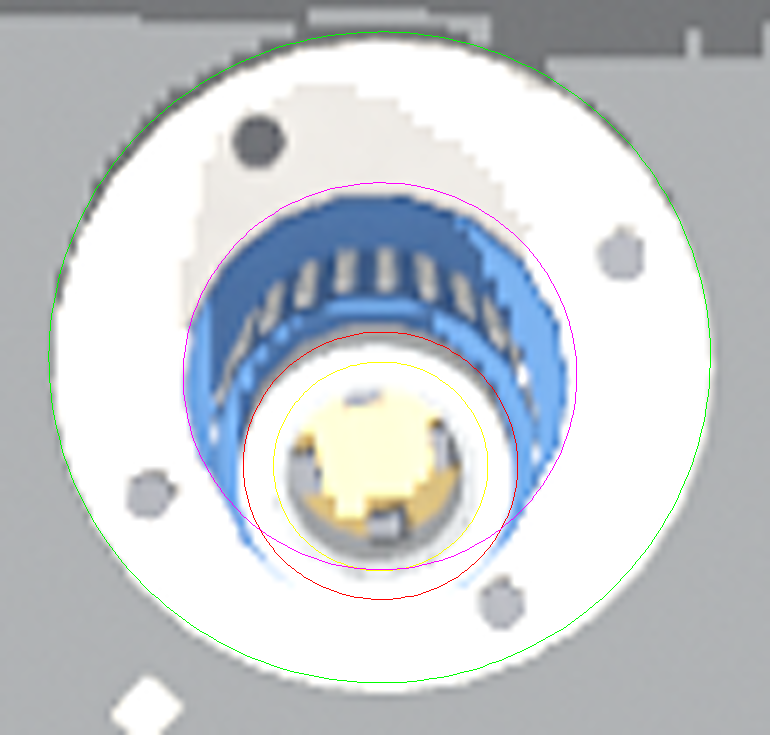

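Reading the crop: the plate's outline sits about 1 px lower than drawn, so its centre is near (0.468,−0.193). The 21 mm bore is centred at crop (375,470), so the mouth is near (0.463,−0.1935). That makes the offset 4.7 mm against the 5 mm given. Now I'll descend around the sleeve.

>>> {"name": "step_arm", "arguments": {
  "targets": [
    {"linear":[0.033,0,0],"angular":[0,0,0],"hand":0.087},
    {"linear":[0.033,0,0],"angular":[0,0,0],"hand":0.087},
    {"linear":[0.033,0,0],"angular":[0,0,0],"hand":0.087},
    {"linear":[0.033,0,0],"angular":[0,0,0],"hand":0.07},
    {"linear":[0.02,0,0],"angular":[0,0,0],"hand":0.06},
    {"linear":[0.014,0,0],"angular":[0,0,0],"hand":0.05},
    {"linear":[0,0,0],"angular":[0,0,0],"hand":0.044},
    {"linear":[0,0,0],"angular":[0,0,0],"hand":0.044},
    {"linear":[0,0,0],"angular":[0,0,0],"hand":0.044},
    {"linear":[0,0,0],"angular":[0,0,0],"hand":0.044}
  ]
}}

```text
clock: 3.2
tcp_pos: [0.4652, -0.1922, 0.0574]
tcp_rot: [0.708, -0.0, 0.706, 0.0]
force: [-0.0, -1.0, 0.8]
opening: 0.0488
```

>>> {"name": "step_arm", "arguments": {
  "targets": [
    {"linear":[0,0,0],"angular":[0,0,0],"hand":0.041},
    {"linear":[0,0,0],"angular":[0,0,0],"hand":0.04},
    {"linear":[0,0,0],"angular":[0,0,0],"hand":0.039},
    {"linear":[0,0,0],"angular":[0,0,0],"hand":0.039}
  ]
}}

```text
clock: 3.53
tcp_pos: [0.4651, -0.1944, 0.0571]
tcp_rot: [0.708, -0.001, 0.706, -0.001]
force: [-1.5, -7.3, 0.5]
opening: 0.04
```

Run:
```python
from h import *
state()
```

```text
t 3.53 p [ 0.4651 -0.1944  0.0571] F [-1.5 -7.3  0.5] M [-1.14  0.11 -0.07] open 0.04 j [-0.55  0.12  1.98 -0.    1.04 -2.12]
```

>>> {"name": "step_arm", "arguments": {
  "targets": [
    {"linear":[0,-0.001,0],"angular":[0,0,0],"hand":0.036},
    {"linear":[0,0,0],"angular":[0,0,0],"hand":0.036},
    {"linear":[0,0,0],"angular":[0,0,0],"hand":0.036}
  ]
}}

```text
clock: 3.78
tcp_pos: [0.465, -0.1944, 0.057]
tcp_rot: [0.708, -0.0, 0.706, -0.001]
force: [-0.2, -4.0, 6.1]
opening: 0.0391
```

>>> {"name": "step_arm", "arguments": {
  "targets": [
    {"linear":[0.003,0,0],"angular":[0,0,0],"hand":0.036},
    {"linear":[0.003,0,0],"angular":[0,0,0],"hand":0.036},
    {"linear":[0.003,0,0],"angular":[0,0,0],"hand":0.036},
    {"linear":[0,0,0],"angular":[0,0,0],"hand":0.036},
    {"linear":[0,0,0],"angular":[0,0,0],"hand":0.036}
  ]
}}

```text
clock: 4.2
tcp_pos: [0.465, -0.1944, 0.048]
tcp_rot: [0.708, -0.0, 0.706, -0.001]
force: [-0.9, -3.4, 7.7]
opening: 0.0392
```

>>> {"name": "step_arm", "arguments": {
  "targets": [
    {"linear":[0.0015,0,0],"angular":[0,0,0],"hand":0.036},
    {"linear":[0,0,0],"angular":[0,0,0],"hand":0.036}
  ]
}}

```text
clock: 4.37
tcp_pos: [0.4651, -0.1944, 0.0466]
tcp_rot: [0.708, -0.0, 0.706, -0.001]
force: [-1.7, -3.4, 8.8]
opening: 0.0392
```

>>> {"name": "step_arm", "arguments": {
  "targets": [
    {"linear":[0.0015,0,0],"angular":[0,0,0],"hand":0.036},
    {"linear":[0,0,0],"angular":[0,0,0],"hand":0.036}
  ]
}}

```text
clock: 4.53
tcp_pos: [0.4651, -0.1944, 0.0459]
tcp_rot: [0.708, -0.0, 0.706, -0.0]
force: [-3.9, -1.7, 14.9]
opening: 0.0391
```

>>> {"name": "step_arm", "arguments": {
  "targets": [
    {"linear":[0.001,0,0],"angular":[0,0,0],"hand":0.036},
    {"linear":[0,0,0],"angular":[0,0,0],"hand":0.036}
  ]
}}

```text
clock: 4.7
tcp_pos: [0.4652, -0.1944, 0.0458]
tcp_rot: [0.708, -0.0, 0.706, -0.0]
force: [-7.8, -0.2, 23.2]
opening: 0.0392
```

>>> {"name": "step_arm", "arguments": {
  "targets": [
    {"linear":[-0.001,0,0],"angular":[0,0,0],"hand":0.036},
    {"linear":[0,0,0],"angular":[0,0,0],"hand":0.06},
    {"linear":[0,0,0],"angular":[0,0,0],"hand":0.087},
    {"linear":[0,0,0],"angular":[0,0,0],"hand":0.087},
    {"linear":[0,0,0],"angular":[0,0,0],"hand":0.087},
    {"linear":[0,0,0],"angular":[0,0,0],"hand":0.087},
    {"linear":[-0.006,0,0],"angular":[0,0,0],"hand":0.087}
  ]
}}

```text
clock: 5.28
tcp_pos: [0.4627, -0.192, 0.0482]
tcp_rot: [0.706, 0.001, 0.708, 0.001]
force: [-0.7, -0.3, -1.1]
opening: 0.0713
```

Run:
```python
from h import *
state()
c=cap('wrist','w2'); s=cap('side','side2')
a=cv2.resize(s['frame'][165:245,345:430],None,fx=6,fy=6,interpolation=cv2.INTER_CUBIC)
b=cv2.resize(load('side0')['frame'][165:245,345:430],None,fx=3,fy=3,interpolation=cv2.INTER_CUBIC)
im=np.zeros((480,510+255,3),np.uint8); im[:,:510]=a; im[:240,510:]=b; cv2.imwrite('pics/crop3.png',im)
```

```text
t 5.28 p [ 0.4627 -0.192   0.0482] F [-0.7 -0.3 -1.1] M [ 0.03 -0.01  0.  ] open 0.0713 j [-0.55  0.13  1.98  0.    1.03 -2.12]
```

View pics/crop3.png

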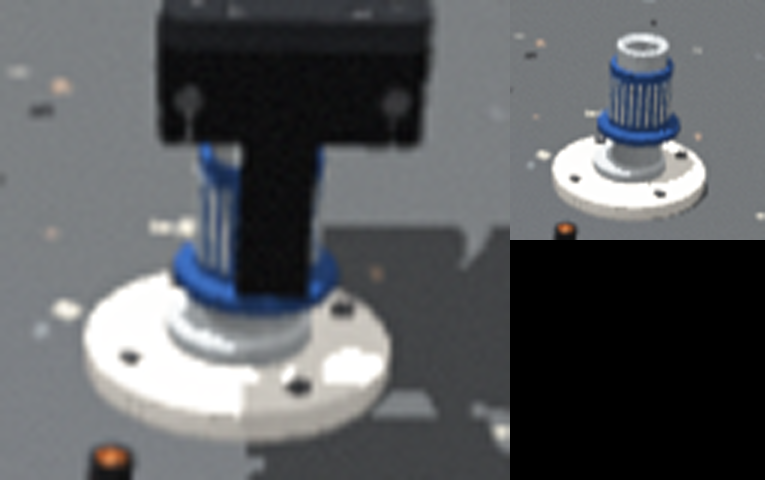

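The side crop shows the flange about 4 px (roughly 9–11 mm) lower than before with the fingers open, so the sleeve is latched. Next I'll turn 90° and grip it along x to find the centre in that direction.

>>> {"name": "step_arm", "arguments": {
  "targets": [
    {"linear":[-0.005,0,0],"angular":[0.1208,0,0],"hand":0.087},
    {"linear":[0,0,0],"angular":[0.1208,0,0],"hand":0.087},
    {"linear":[0,0,0],"angular":[0.1208,0,0],"hand":0.087},
    {"linear":[0,0,0],"angular":[0.1208,0,0],"hand":0.087},
    {"linear":[0,0,0],"angular":[0.1208,0,0],"hand":0.087},
    {"linear":[0,0,0],"angular":[0.1208,0,0],"hand":0.087},
    {"linear":[0,0,0],"angular":[0.1208,0,0],"hand":0.087},
    {"linear":[0,0,0],"angular":[0.1208,0,0],"hand":0.087},
    {"linear":[0,0,0],"angular":[0.1208,0,0],"hand":0.087},
    {"linear":[0,0,0],"angular":[0.1208,0,0],"hand":0.087},
    {"linear":[0,0,0],"angular":[0.1208,0,0],"hand":0.087},
    {"linear":[0,0,0],"angular":[0.1208,0,0],"hand":0.087}
  ]
}}

```text
clock: 6.38
tcp_pos: [0.464, -0.1929, 0.0546]
tcp_rot: [0.528, 0.471, 0.528, -0.47]
force: [0.3, 0.0, 0.6]
opening: 0.0868
```

>>> {"name": "step_arm", "arguments": {
  "targets": [
    {"linear":[0,0,0],"angular":[0.1208,0,0],"hand":0.06},
    {"linear":[0,0,0],"angular":[0,0,0],"hand":0.05},
    {"linear":[0,0,0],"angular":[0,0,0],"hand":0.044},
    {"linear":[0,0,0],"angular":[0,0,0],"hand":0.043},
    {"linear":[0,0,0],"angular":[0,0,0],"hand":0.042},
    {"linear":[0,0,0],"angular":[0,0,0],"hand":0.041},
    {"linear":[0,0,0],"angular":[0,0,0],"hand":0.04}
  ]
}}

```text
clock: 6.97
tcp_pos: [0.4639, -0.1929, 0.0545]
tcp_rot: [0.5, 0.5, 0.501, -0.499]
force: [-0.5, -0.7, -0.6]
opening: 0.0484
```

>>> {"name": "step_arm", "arguments": {
  "targets": [
    {"linear":[0,0,0],"angular":[0,0,0],"hand":0.039},
    {"linear":[0,0,0],"angular":[0,0,0],"hand":0.038},
    {"linear":[0,0,0],"angular":[0,0,0],"hand":0.038}
  ]
}}

```text
clock: 7.22
tcp_pos: [0.4658, -0.193, 0.0549]
tcp_rot: [0.501, 0.501, 0.499, -0.499]
force: [8.4, 0.5, -3.8]
opening: 0.0393
```

Run:
```python
from h import *
s,R=state(); print(np.round(R,3).tolist())
```

```text
t 7.22 p [ 0.4658 -0.193   0.0549] F [ 8.4  0.5 -3.8] M [ 0.08 -1.07  0.09] open 0.0393 j [-0.55  0.12  1.98  0.    1.04 -0.55]
[[0.004, 1.0, 0.0], [0.001, 0.0, -1.0], [-1.0, 0.004, -0.001]]
```

>>> {"name": "step_arm", "arguments": {
  "targets": [
    {"linear":[0,0.002,0],"angular":[0,0,0],"hand":0.038},
    {"linear":[0,0,0],"angular":[0,0,0],"hand":0.038},
    {"linear":[0,0,0],"angular":[0,0,0],"hand":0.038}
  ]
}}

```text
clock: 7.47
tcp_pos: [0.4659, -0.193, 0.0545]
tcp_rot: [0.5, 0.5, 0.5, -0.5]
force: [0.2, -0.0, 0.6]
opening: 0.0397
```

>>> {"name": "step_arm", "arguments": {
  "targets": [
    {"linear":[0,0,0],"angular":[0,0,0],"hand":0.06},
    {"linear":[0,0,0],"angular":[0,0,0],"hand":0.07},
    {"linear":[0,0,0],"angular":[0,0,0],"hand":0.087},
    {"linear":[0,0,0],"angular":[0,0,0],"hand":0.087},
    {"linear":[0,0,0],"angular":[0,0,0],"hand":0.087}
  ]
}}

```text
clock: 7.88
tcp_pos: [0.4658, -0.1929, 0.0545]
tcp_rot: [0.5, 0.5, 0.5, -0.5]
force: [-0.2, 0.4, 0.0]
opening: 0.0647
```

Run:
```python
from h import *
for i in range(3): vision.capture('side'); state()
```

```text
t 7.93 p [ 0.4659 -0.193   0.0545] F [0.8 0.3 0.7] M [-0.08  0.04  0.02] open 0.0688 j [-0.55  0.13  1.97  0.    1.04 -0.55]
t 7.98 p [ 0.4659 -0.1929  0.0545] F [0.2 1.3 0.6] M [-0.07  0.06  0.01] open 0.0731 j [-0.55  0.13  1.97  0.    1.04 -0.55]
t 8.03 p [ 0.4659 -0.1929  0.0545] F [ 0.3 -0.3  0.3] M [-0.09  0.05  0.  ] open 0.0769 j [-0.55  0.13  1.97  0.    1.04 -0.55]
```

Touch puts the coupler axis at about (0.4659,−0.1945). The sleeve is released, so I'll go on to the filter.

>>> {"name": "step_arm", "arguments": {
  "targets": [
    {"linear":[-0.03,0,0],"angular":[0,0,0],"hand":0.087},
    {"linear":[-0.04,0,0],"angular":[0,0,0],"hand":0.087},
    {"linear":[-0.04,0,0],"angular":[0,0,0],"hand":0.087},
    {"linear":[-0.04,0,0],"angular":[0,0,0],"hand":0.087},
    {"linear":[0,0.0022,-0.0368],"angular":[0,0,0],"hand":0.087},
    {"linear":[0,0.0022,-0.0368],"angular":[0,0,0],"hand":0.087},
    {"linear":[0,0.0022,-0.0368],"angular":[0,0,0],"hand":0.087},
    {"linear":[0,0.0022,-0.0368],"angular":[0,0,0],"hand":0.087},
    {"linear":[0,0.0022,-0.0368],"angular":[0,0,0],"hand":0.087},
    {"linear":[0,0.0022,-0.0368],"angular":[0,0,0],"hand":0.087},
    {"linear":[0,0.0022,-0.0368],"angular":[0,0,0],"hand":0.087},
    {"linear":[0,0.0022,-0.0368],"angular":[0,0,0],"hand":0.087}
  ]
}}

```text
clock: 9.03
tcp_pos: [0.4832, 0.1031, 0.2051]
tcp_rot: [0.5, 0.5, 0.5, -0.499]
force: [0.2, 0.2, 0.8]
opening: 0.0866
```

>>> {"name": "step_arm", "arguments": {
  "targets": [
    {"linear":[0,0.0022,-0.0368],"angular":[0,0,0],"hand":0.087},
    {"linear":[0,0.0023,-0.0368],"angular":[0,0,0],"hand":0.087},
    {"linear":[0,0,0],"angular":[0,0,0],"hand":0.087},
    {"linear":[0,0,0],"angular":[0,0,0],"hand":0.087},
    {"linear":[0,0,0],"angular":[0,0,0],"hand":0.087}
  ]
}}

```text
clock: 9.45
tcp_pos: [0.4877, 0.1747, 0.2047]
tcp_rot: [0.5, 0.5, 0.501, -0.5]
force: [0.5, 0.3, 0.7]
opening: 0.0873
```

Run:
```python
from h import *
plan([.488,.175,.045],0)
c=cap('wrist','w3'); f=c['frame']
print('pred cap',proj(c,[.488,.175,.092]))
x0,y0,k=240,150,5
a=cv2.resize(f[y0:y0+110,x0:x0+150],None,fx=k,fy=k,interpolation=cv2.INTER_CUBIC)
def circ(cx,cy,z,r,col):
    p=np.array([proj(c,[cx+r*np.cos(t),cy+r*np.sin(t),z]) for t in np.linspace(0,6.3,100)]); cv2.polylines(a,[((p+.5-[x0,y0])*k).astype(int)],True,col,1)
circ(.488,.175,.092,.011,(0,0,255));circ(.488,.175,.006,.042,(255,0,255))
cv2.imwrite('pics/crop4.png',a)
```

```text
t 9.45 p [0.4877 0.1747 0.2047] F [0.5 0.3 0.7] M [-0.09  0.09 -0.03] open 0.0873 j [ 0.19 -0.02  1.82  0.    1.34  0.19]
tooly [ 1.0e+00  1.1e-03 -4.0e-04] toolx [-4.e-04  7.e-04 -1.e+00]
rotvec [ 0.0011 -0.0007  0.0004] lin now-axes [ 0.1597  0.0004 -0.0002] lin after rot [ 0.1597  0.0003 -0.0003]
pred cap [320.68082843 233.13427732]
```

View pics/crop4.png

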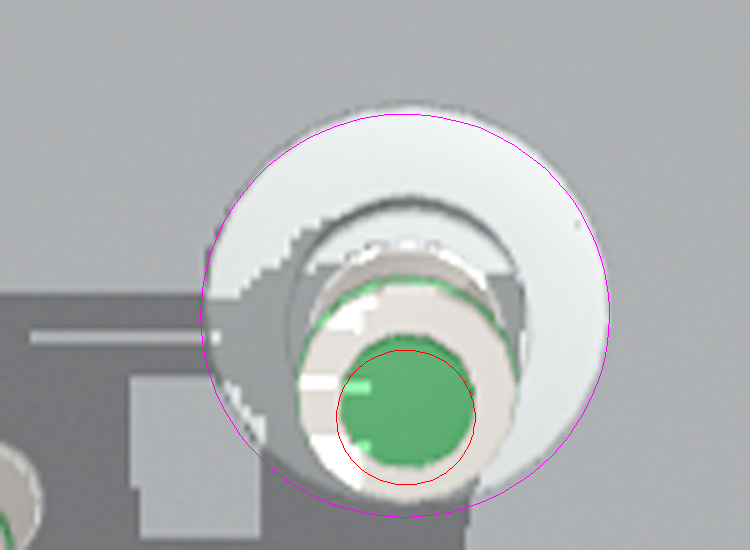

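The cap centre is at crop (406,401) against a predicted (406,417). Only y is off, by about +3 mm, so I'll move to y≈0.178 and descend.

>>> {"name": "step_arm", "arguments": {
  "targets": [
    {"linear":[0.03,0,-0.0035],"angular":[0,0,0],"hand":0.087},
    {"linear":[0.035,0,0],"angular":[0,0,0],"hand":0.087},
    {"linear":[0.035,0,0],"angular":[0,0,0],"hand":0.087},
    {"linear":[0.035,0,0],"angular":[0,0,0],"hand":0.075},
    {"linear":[0.0245,0,0],"angular":[0,0,0],"hand":0.06},
    {"linear":[0,0,0],"angular":[0,0,0],"hand":0.05},
    {"linear":[0,0,0],"angular":[0,0,0],"hand":0.042},
    {"linear":[0,0,0],"angular":[0,0,0],"hand":0.039},
    {"linear":[0,0,0],"angular":[0,0,0],"hand":0.038},
    {"linear":[0,0,0],"angular":[0,0,0],"hand":0.037},
    {"linear":[0,0,0],"angular":[0,0,0],"hand":0.036},
    {"linear":[0,0,0],"angular":[0,0,0],"hand":0.036}
  ]
}}

```text
clock: 10.5
tcp_pos: [0.4888, 0.1788, 0.0467]
tcp_rot: [0.5, 0.501, 0.5, -0.499]
force: [-0.4, -0.8, -0.0]
opening: 0.0388
```

>>> {"name": "step_arm", "arguments": {
  "targets": [
    {"linear":[0,0,0],"angular":[0,0,0],"hand":0.035},
    {"linear":[0,0,0],"angular":[0,0,0],"hand":0.035},
    {"linear":[0,0,0],"angular":[0,0,0],"hand":0.035}
  ]
}}

```text
clock: 10.75
tcp_pos: [0.4886, 0.1788, 0.0461]
tcp_rot: [0.5, 0.501, 0.5, -0.499]
force: [1.4, -0.6, 3.4]
opening: 0.0357
```

>>> {"name": "step_arm", "arguments": {
  "targets": [
    {"linear":[0,0,0],"angular":[0,0,0],"hand":0.05},
    {"linear":[0,0,0],"angular":[0,0,0],"hand":0.08},
    {"linear":[0,0,0],"angular":[0,0,0],"hand":0.08},
    {"linear":[0,0,0],"angular":[0,0,0],"hand":0.08},
    {"linear":[0,0,0],"angular":[0,0,0],"hand":0.08},
    {"linear":[0,0,0],"angular":[-0.1208,0,0],"hand":0.08},
    {"linear":[0,0,0],"angular":[-0.1208,0,0],"hand":0.08},
    {"linear":[0,0,0],"angular":[-0.1208,0,0],"hand":0.08},
    {"linear":[0,0,0],"angular":[-0.1208,0,0],"hand":0.08},
    {"linear":[0,0,0],"angular":[-0.1208,0,0],"hand":0.08},
    {"linear":[0,0,0],"angular":[-0.1208,0,0],"hand":0.08},
    {"linear":[0,0,0],"angular":[-0.1208,0,0],"hand":0.08}
  ]
}}

```text
clock: 11.75
tcp_pos: [0.4878, 0.1786, 0.0453]
tcp_rot: [0.662, 0.249, 0.662, -0.248]
force: [0.1, 0.3, -0.2]
opening: 0.0799
```

>>> {"name": "step_arm", "arguments": {
  "targets": [
    {"linear":[0,0,0],"angular":[-0.1208,0,0],"hand":0.08},
    {"linear":[0,0,0],"angular":[-0.1208,0,0],"hand":0.08},
    {"linear":[0,0,0],"angular":[-0.1208,0,0],"hand":0.08},
    {"linear":[0,0,0],"angular":[-0.1208,0,0],"hand":0.08},
    {"linear":[0,0,0],"angular":[-0.1208,0,0],"hand":0.08},
    {"linear":[0,0,0],"angular":[-0.1208,0,0],"hand":0.07},
    {"linear":[0,0,0],"angular":[0,0,0],"hand":0.055},
    {"linear":[0,0,0],"angular":[0,0,0],"hand":0.043},
    {"linear":[0,0,0],"angular":[0,0,0],"hand":0.04},
    {"linear":[0,0,0],"angular":[0,0,0],"hand":0.039},
    {"linear":[0,0,0],"angular":[0,0,0],"hand":0.038},
    {"linear":[0,0,0],"angular":[0,0,0],"hand":0.037}
  ]
}}

```text
clock: 12.75
tcp_pos: [0.4879, 0.1786, 0.0455]
tcp_rot: [0.707, 0.001, 0.707, 0.0]
force: [1.1, 0.2, -0.2]
opening: 0.0422
```

>>> {"name": "step_arm", "arguments": {
  "targets": [
    {"linear":[0,0,0],"angular":[0,0,0],"hand":0.036},
    {"linear":[0,0,0],"angular":[0,0,0],"hand":0.035},
    {"linear":[0,0,0],"angular":[0,0,0],"hand":0.034},
    {"linear":[0,0,0],"angular":[0,0,0],"hand":0.034},
    {"linear":[0,0,0],"angular":[0,0,0],"hand":0.034}
  ]
}}

```text
clock: 13.17
tcp_pos: [0.4879, 0.1785, 0.0455]
tcp_rot: [0.707, 0.001, 0.707, 0.0]
force: [-0.9, -0.3, 0.3]
opening: 0.0353
```

Run:
```python
from h import *
plan([.4659,-.1945,.2],np.pi/2)
```

```text
t 13.17 p [0.4879 0.1785 0.0455] F [-0.9 -0.3  0.3] M [-0.25  0.02 -0.05] open 0.0353 j [ 0.2   0.18  1.94  0.    1.03 -1.37]
tooly [3.0e-04 1.0e+00 1.2e-03] toolx [ 1.0e-04  1.2e-03 -1.0e+00]
rotvec [-0.0003  0.0001 -0.0012] lin now-axes [-0.155  -0.3728 -0.0219] lin after rot [-0.1545 -0.373  -0.022 ]
```

>>> {"name": "step_arm", "arguments": {
  "targets": [
    {"linear":[-0.01,0,0],"angular":[0,0,0],"hand":0.033},
    {"linear":[-0.02,0,0],"angular":[0,0,0],"hand":0.033},
    {"linear":[-0.03,0,0],"angular":[0,0,0],"hand":0.033},
    {"linear":[-0.035,0,0],"angular":[0,0,0],"hand":0.033},
    {"linear":[-0.035,0,0],"angular":[0,0,0],"hand":0.033},
    {"linear":[-0.025,0,0],"angular":[0,0,0],"hand":0.033},
    {"linear":[0,-0.0273,-0.00224],"angular":[0,0,0],"hand":0.033},
    {"linear":[0,-0.0373,-0.00224],"angular":[0,0,0],"hand":0.033},
    {"linear":[0,-0.0373,-0.00224],"angular":[0,0,0],"hand":0.033},
    {"linear":[0,-0.0373,-0.00224],"angular":[0,0,0],"hand":0.033},
    {"linear":[0,-0.0373,-0.00224],"angular":[0,0,0],"hand":0.033},
    {"linear":[0,-0.0373,-0.00224],"angular":[0,0,0],"hand":0.033}
  ]
}}

```text
clock: 14.17
tcp_pos: [0.4739, -0.0366, 0.2009]
tcp_rot: [0.707, 0.0, 0.707, 0.001]
force: [1.6, 0.2, -1.5]
opening: 0.0353
```

>>> {"name": "step_arm", "arguments": {
  "targets": [
    {"linear":[0,-0.0373,-0.00224],"angular":[0,0,0],"hand":0.033},
    {"linear":[0,-0.0373,-0.00224],"angular":[0,0,0],"hand":0.033},
    {"linear":[0,-0.0373,-0.00224],"angular":[0,0,0],"hand":0.033},
    {"linear":[0,-0.0373,-0.00224],"angular":[0,0,0],"hand":0.033},
    {"linear":[0,-0.01,0],"angular":[0,0,0],"hand":0.033},
    {"linear":[0,0,0],"angular":[0,0,0],"hand":0.033},
    {"linear":[0,0,0],"angular":[0,0,0],"hand":0.033},
    {"linear":[0,0,0],"angular":[0,0,0],"hand":0.033},
    {"linear":[0,0,0],"angular":[0,0,0],"hand":0.033}
  ]
}}

```text
clock: 14.92
tcp_pos: [0.4656, -0.1931, 0.2]
tcp_rot: [0.707, 0.0, 0.707, 0.001]
force: [-0.1, 0.3, -1.5]
opening: 0.035
```

Run:
```python
from h import *
plan([.4657,-.1945,.15],np.pi/2)
s=cap('side','side4');w=cap('wrist','w4')
a=cv2.resize(s['frame'][100:240,330:440],(440,560),interpolation=cv2.INTER_CUBIC)
b=cv2.resize(w['frame'][150:290,275:365],(360,560),interpolation=cv2.INTER_CUBIC)
cv2.imwrite('pics/crop5.png',np.hstack([a,b]))
```

```text
t 14.92 p [ 0.4656 -0.1931  0.2   ] F [-0.1  0.3 -1.5] M [0.04 0.04 0.  ] open 0.035 j [-0.55 -0.05  1.86  0.    1.33 -2.12]
tooly [-0.0014  1.      0.002 ] toolx [ 1.e-04  2.e-03 -1.e+00]
rotvec [ 0.0014  0.0001 -0.002 ] lin now-axes [ 0.05   -0.0015  0.0001] lin after rot [ 0.05   -0.0014  0.0001]
```

View pics/crop5.png

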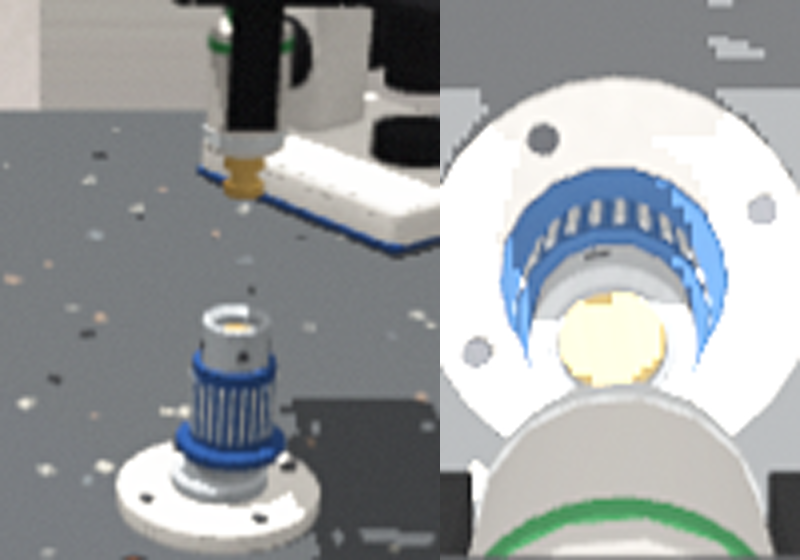

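The sleeve is latched (flange down, valve disc raised) and the plug hangs upright over the coupler.

>>> {"name": "step_arm", "arguments": {
  "targets": [
    {"linear":[0.03,0,0],"angular":[0,0,0],"hand":0.033},
    {"linear":[0.02,0,0],"angular":[0,0,0],"hand":0.033},
    {"linear":[0,0,0],"angular":[0,0,0],"hand":0.033},
    {"linear":[0,0,0],"angular":[0,0,0],"hand":0.033},
    {"linear":[0,0,0],"angular":[0,0,0],"hand":0.033}
  ]
}}

```text
clock: 15.43
tcp_pos: [0.4662, -0.1944, 0.1512]
tcp_rot: [0.708, 0.0, 0.707, 0.0]
force: [0.9, -0.3, -0.9]
opening: 0.0351
```

Run:
```python
from h import *
for i in range(3): vision.capture('side'); state()
```

```text
t 15.48 p [ 0.4665 -0.1948  0.1517] F [ 0.4 -0.9 -1. ] M [-0.02  0.04 -0.07] open 0.0353 j [-0.55 -0.    1.91  0.    1.24 -2.12]
t 15.53 p [ 0.4666 -0.195   0.1518] F [ 0.2 -0.6 -1.5] M [0.03 0.04 0.02] open 0.0354 j [-0.55 -0.    1.91  0.    1.24 -2.12]
t 15.58 p [ 0.4665 -0.195   0.1517] F [-0.3  0.5 -1.5] M [-0.01 -0.01 -0.03] open 0.0356 j [-0.55 -0.    1.91  0.    1.24 -2.12]
```

>>> {"name": "step_arm", "arguments": {
  "targets": [
    {"linear":[0.006,0,0],"angular":[0,0,0],"hand":0.033},
    {"linear":[0.005,0,0],"angular":[0,0,0],"hand":0.033},
    {"linear":[0.002,0,0],"angular":[0,0,0],"hand":0.033},
    {"linear":[0.002,0,0],"angular":[0,0,0],"hand":0.033},
    {"linear":[0.001,0,0],"angular":[0,0,0],"hand":0.033},
    {"linear":[0,0,0],"angular":[0,0,0],"hand":0.033},
    {"linear":[0,0,0],"angular":[0,0,0],"hand":0.033}
  ]
}}

```text
clock: 16.17
tcp_pos: [0.4655, -0.1946, 0.134]
tcp_rot: [0.707, 0.001, 0.707, 0.0]
force: [-0.9, 0.8, -1.1]
opening: 0.0354
```

>>> {"name": "step_arm", "arguments": {
  "targets": [
    {"linear":[0.0015,0,0],"angular":[0,0,0],"hand":0.033},
    {"linear":[0.0015,0,0],"angular":[0,0,0],"hand":0.033},
    {"linear":[0,0,0],"angular":[0,0,0],"hand":0.033}
  ]
}}

```text
clock: 16.42
tcp_pos: [0.4653, -0.1945, 0.1307]
tcp_rot: [0.707, 0.001, 0.707, 0.0]
force: [0.2, -0.4, -2.0]
opening: 0.0351
```

It entered without touching. From here I'll go slowly against the valve.

>>> {"name": "step_arm", "arguments": {
  "targets": [
    {"linear":[0.0015,0,0],"angular":[0,0,0],"hand":0.033},
    {"linear":[0.0015,0,0],"angular":[0,0,0],"hand":0.033},
    {"linear":[0.001,0,0],"angular":[0,0,0],"hand":0.033},
    {"linear":[0.001,0,0],"angular":[0,0,0],"hand":0.033},
    {"linear":[0,0,0],"angular":[0,0,0],"hand":0.033}
  ]
}}

```text
clock: 16.83
tcp_pos: [0.4659, -0.1947, 0.1276]
tcp_rot: [0.707, 0.0, 0.707, 0.0]
force: [-2.8, 0.8, 8.3]
opening: 0.0352
```

>>> {"name": "step_arm", "arguments": {
  "targets": [
    {"linear":[0.001,0,0],"angular":[0,0,0],"hand":0.033},
    {"linear":[0.001,0,0],"angular":[0,0,0],"hand":0.033},
    {"linear":[0.001,0,0],"angular":[0,0,0],"hand":0.033},
    {"linear":[0.001,0,0],"angular":[0,0,0],"hand":0.033},
    {"linear":[0,0,0],"angular":[0,0,0],"hand":0.033}
  ]
}}

```text
clock: 17.25
tcp_pos: [0.4659, -0.1947, 0.1236]
tcp_rot: [0.707, 0.0, 0.707, 0.0]
force: [-3.3, 2.3, 7.1]
opening: 0.0351
```

Run:
```python
from h import *
state()
```

```text
t 17.25 p [ 0.4659 -0.1947  0.1236] F [-3.3  2.3  7.1] M [ 0.39  0.64 -0.07] open 0.0351 j [-0.55  0.03  1.93  0.    1.18 -2.12]
```

>>> {"name": "step_arm", "arguments": {
  "targets": [
    {"linear":[0.001,0.0003,-0.0005],"angular":[0,0,0],"hand":0.033},
    {"linear":[0.001,0,0],"angular":[0,0,0],"hand":0.033},
    {"linear":[0.001,0,0],"angular":[0,0,0],"hand":0.033},
    {"linear":[0.001,0,0],"angular":[0,0,0],"hand":0.033},
    {"linear":[0,0,0],"angular":[0,0,0],"hand":0.033}
  ]
}}

```text
clock: 17.67
tcp_pos: [0.4657, -0.1946, 0.1199]
tcp_rot: [0.708, 0.0, 0.707, 0.0]
force: [-3.4, 1.5, 9.9]
opening: 0.0353
```

>>> {"name": "step_arm", "arguments": {
  "targets": [
    {"linear":[0.001,0,0],"angular":[0,0,0],"hand":0.033},
    {"linear":[0.001,0,0],"angular":[0,0,0],"hand":0.033},
    {"linear":[0,0,0],"angular":[0,0,0],"hand":0.033}
  ]
}}

```text
clock: 17.92
tcp_pos: [0.4657, -0.1946, 0.1178]
tcp_rot: [0.708, 0.0, 0.707, 0.0]
force: [-3.1, 1.7, 8.6]
opening: 0.0352
```

>>> {"name": "step_arm", "arguments": {
  "targets": [
    {"linear":[0.001,0,0],"angular":[0,0,0],"hand":0.033},
    {"linear":[0,0,0],"angular":[0,0,0],"hand":0.033}
  ]
}}

```text
clock: 18.08
tcp_pos: [0.4659, -0.1948, 0.1162]
tcp_rot: [0.708, 0.0, 0.706, -0.0]
force: [1.1, -1.0, 4.9]
opening: 0.0356
```

Run:
```python
from h import *
state()
s=cap('side','side5')
a=cv2.resize(s['frame'][130:240,345:435],(450,550),interpolation=cv2.INTER_CUBIC)
cv2.imwrite('pics/crop6.png',a)
```

```text
t 18.08 p [ 0.4659 -0.1948  0.1162] F [ 1.1 -1.   4.9] M [ 0.05 -0.04  0.01] open 0.0356 j [-0.55  0.04  1.94  0.    1.16 -2.12]
```

View pics/crop6.png

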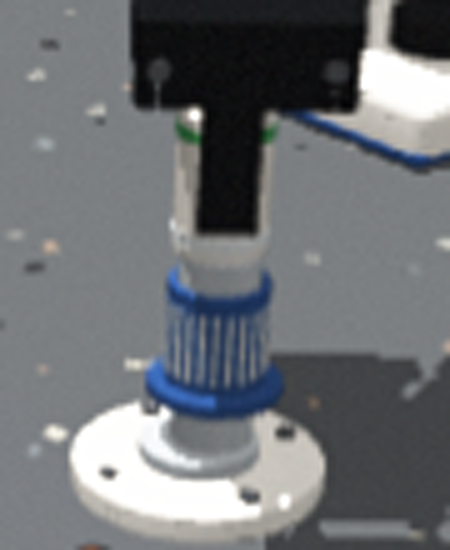

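The sleeve flange is back at row ≈207.6, against ≈208 at the start and ≈212 when latched. So it sprang forward and the plug is locked. Now I'll let go and back off.

>>> {"name": "step_arm", "arguments": {
  "targets": [
    {"linear":[0,0,0],"angular":[0,0,0],"hand":0.04},
    {"linear":[0,0,0],"angular":[0,0,0],"hand":0.06},
    {"linear":[0,0,0],"angular":[0,0,0],"hand":0.08},
    {"linear":[0,0,0],"angular":[0,0,0],"hand":0.08},
    {"linear":[0,0,0],"angular":[0,0,0],"hand":0.08},
    {"linear":[-0.02,0,0],"angular":[0,0,0],"hand":0.08},
    {"linear":[-0.03,0,0],"angular":[0,0,0],"hand":0.08},
    {"linear":[-0.03,0,0],"angular":[0,0,0],"hand":0.08},
    {"linear":[-0.03,0,0],"angular":[0,0,0],"hand":0.08},
    {"linear":[-0.01,0,0],"angular":[0,0,0],"hand":0.08},
    {"linear":[0,0,0],"angular":[0,0,0],"hand":0.08}
  ]
}}

```text
clock: 19.05
tcp_pos: [0.4666, -0.1954, 0.2384]
tcp_rot: [0.709, -0.001, 0.705, -0.001]
force: [0.3, -0.3, 0.3]
opening: 0.0797
```

Run:
```python
from h import *
state()
s=cap('side','side6')
a=cv2.resize(s['frame'][130:240,345:435],(450,550),interpolation=cv2.INTER_CUBIC)
b=cv2.resize(s['frame'][130:400,150:480],(330,270))
im=np.zeros((550,780,3),np.uint8);im[:,:450]=a;im[:270,450:]=b
cv2.imwrite('pics/crop7.png',im)
for z,n in((.1,'rim'),(.156,'top body'),(.162,'cap top'),(.047,'flange top')): print(n,proj(s,[.4659,-.1945,z]))
```

```text
t 19.05 p [ 0.4666 -0.1954  0.2384] F [ 0.3 -0.3  0.3] M [ 0.04 -0.02 -0.05] open 0.0797 j [-0.55 -0.08  1.82  0.    1.4  -2.12]
rim [389.12833986 179.59335882]
top body [390.57921644 151.43512169]
cap top [390.73696303 148.3176771 ]
flange top [387.79363672 204.73884531]
```

View pics/crop7.png

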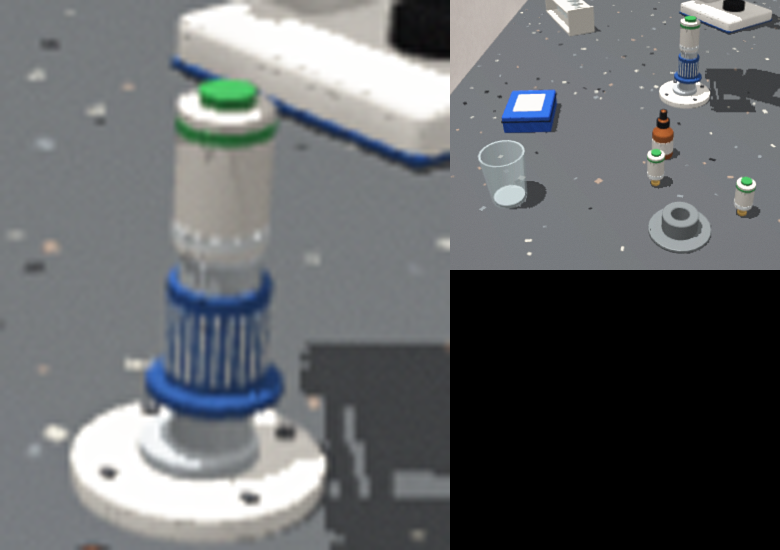

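The filter stands upright on the coupler with the sleeve forward. Its cap centre is at about (390,149), against a predicted (391,148) for plug home. The dropper bottle, beaker and slide box look undisturbed, and the arm is clear.

```bash
python3 -c "
from plant import ctrl; print(ctrl.job_done())"
```

```text
the job is handed in; nothing more can be done
None
```

The filter is fitted and locked in the coupler, and I handed the job in at about 19 s. There was no verdict on hand-in.

- **Sleeve:** I pulled it down to its stop, 11.2 mm, at up to 23 N. It stayed back when I let go, and the side camera showed it still latched before the plug went in.
- **Coupler axis:** Gripping the sleeve along x and then y put it at about (0.466, −0.1945). The wrist camera read x about 2.5 mm lower than that, so I used the touch result.
- **Filter:** I took the large one from the grey ring and pushed the plug in at no more than about 10 N. The force then dropped as the sleeve sprang forward.

In the last side image, with the gripper open and clear, the sleeve was fully forward. The cap was within about 1 px of where it should be with the plug home. The dropper bottle, beaker and slide box looked unmoved by eye. I did not tug the filter to test the lock.

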